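# One turn of the drill jig's hand wheel

### The job

Bring the next hole of the strip under the drill bush: with a fingertip, push the jig's hand wheel round by its upright black handle, clockwise seen from above, through exactly one full turn, until the handle and its red line stand at the red pointer again, not on into a second turn. Only push the handle gently, never grip it. Leave the other things on the desk where they are, then take the hand away.

Things in the scene. Friction and masses are not known exactly. Their poses are not given: they have to be found in the camera images.
- wheel (a joint): the hand wheel's turn about its upright axis, rad: 0 at the start (handle at the red pointer), growing clockwise seen from above, 6.283 after one full turn. It counts on beyond one turn (no stop or click at one turn). It turns stiffly, about 0.12 N m or 2 N at the handle, and stays where it is left
- wheel_axis (a point): point on the wheel's upright axis, on top of the hub, about 71 mm above the desk. The wheel is dark steel with three spokes, a rim of 58 mm mean radius, 14 mm thick; the rim's top is also 71 mm above the desk
- handle_mid (a point): middle of the black upright handle that stands on the rim at the end of the spoke with the red line, 58 mm from the wheel's axis. Handle: 18 mm diameter, 46 mm high, from 70 to 116 mm above the desk; this point is at 93 mm. It is a sleeve that spins freely on its own pin and cannot come off
- pointer_tip (a point): tip of the fixed red-tipped pointer just outside the rim, 82 mm from the wheel's axis, 73 mm above the desk. The wheel stand may be set at any angle on the jig, so the pointer can be at any side of the wheel
- carriage (a joint): the jig's carriage, m: 0 at the start; moves 0.020 (one hole pitch of the pale strip on it) for each full clockwise turn of the wheel
- jig: the fixed indexing drill jig; origin at the centre of the underside of its grey base plate (120 x 260 x 12 mm, long along its y). The wheel's axis is 55 mm from it towards -y. On the +y half stand the carriage and a blue bridge with the drill bush, 58 mm high
- mug: white mug with green dots, 93 mm tall; loose bystander; origin at its underside
- masking_tape: roll of masking tape, 104 mm across, lying flat, 25 mm high; loose bystander; origin at its underside near its middle
- usb_stick: dark USB stick, 56 mm long, 9 mm high; loose bystander; origin at its underside near its middle
- glue_bottle: small white glue bottle with a red cap, 94 mm tall, 28 mm across; loose bystander; origin at its underside near its middle
- side_cutters: side cutters with red handles, 116 mm long, 12 mm high; loose bystander; origin at its underside near its middle
- marker: black marker pen, 132 mm long, 12 mm high; loose bystander; origin at its underside near its middle
- eraser: blue and white eraser, 47 mm long, 12 mm high; loose bystander; origin at its underside near its middle

How it is judged:
On the way, in this order (a step that is already met when the one before it is completed fails the run):
1. the wheel is being pushed by its handle through the first part of the turn (value of joint wheel between 0.5 and 2.3 rad and contact force between the fingers and handle above 0.3 N), for 0.1 s.
2. pushed by its handle through the middle of the turn (value of joint wheel between 2.5 and 4 rad and contact force between the fingers and handle above 0.3 N), for 0.1 s.
3. pushed by its handle through the last part of the turn (value of joint wheel between 4.2 and 6.7 rad and contact force between the fingers and handle above 0.3 N), for 0.1 s.
At the end, for the whole second after the job is handed in: The wheel has turned 6.283 rad clockwise within 0.14 rad (8 degrees) and is at rest, the carriage stands 20 mm on within 2 mm, and each bystander is within 15 mm of where it stood (value of joint wheel between 6.143 and 6.423 rad and velocity of joint wheel between -0.05 and 0.05 rad/s and value of joint carriage between 0.018 and 0.022 m and distance of each of mug, masking_tape, usb_stick, glue_bottle, side_cutters, marker, eraser from where it was at the start of the episode below 0.015 m); the robot touches nothing.
It fails at once if the wheel is turned backwards by more than 0.35 rad from its start (value of joint wheel below -0.35 rad).
It fails at once if the wheel is run more than 0.6 rad on into a second turn (value of joint wheel above 6.883 rad).
It fails at once if the handle is gripped or shoved hard: more than 20 N between fingers and handle (contact force between the fingers and handle above 20 N).
It fails at once if a bystander is moved or lifted by more than 15 mm (distance of any of mug, masking_tape, usb_stick, glue_bottle, side_cutters, marker, eraser from where it was at the start of the episode above 0.015 m).
It also fails if it takes over 59 s, if anything falls off the work surface, if the arm or the gripper's body presses on something with over 40 N, if the wrist force passes 120 N, or if a joint passes its speed limit or range.

### The arm

A 6-joint arm with a two-finger parallel gripper is mounted at the origin on a cart in front of the work surface, level with it; the furniture and walls round the work are solid. World frame = base frame: x ahead of the robot, y to its left, z up, the work surface at z = 0. Lengths are in m, angles in rad, forces in N, time in s.
With the tool pointing down it reaches from about 0.3 to 0.85 m from the base axis. Payload 4.2 kg.
Tool frame: the origin (TCP) lies at the very end of the fingers, on their centre line; the grasp point (between the pads) lies 19 mm behind it; z points along the fingers, y is the line along which they close (so a half turn about z gives the same grasp; the last joint's range is limited). The gripper opens to 91 mm and grips with 3 to 60 N. Pads are 32 mm wide; open, the fingers measure 118 mm over their backs; the gripper's body (76 mm by 178 mm) begins 60 mm behind the grasp point.
Start: joints at [-1.157, 0.32, 1.565, -0, 1.257, -0.02], TCP at [0.242, -0.522, 0.174] pointing down, gripper open.
Joint ranges: [-3.11, 3.11], [-0.84, 2.01], [0.21, 2.61], [-1.34, 4.49], [0.05, 2.63], [-2.56, 2.56]. Speed limits (rad/s): [2.57, 2.57, 3.14, 3.14, 3.14, 3.14].

### API

Orientations are given as [roll, pitch, yaw] about the fixed x, y, z axes, in that order (R = Rz(yaw) Ry(pitch) Rx(roll)).
In Python, from plant import telemetry, capture, workorder, silhouettes gives the robot as it stands.
- The arm moves only by the shell command python3 -m pendant 'ROWS' [FORCE]. ROWS is JSON, a list of rows, each a list of 7 numbers: the turn, a rotation vector about the world's x, y, z in rad, then the shift along the world's x, y, z in mm, then the opening, from -1 (shut) to 1 (fully open). In form: [[wx, wy, wz, dx, dy, dz, gripper], ...]. A call has 1 to 10 rows; each row shifts and turns the commanded pose from where the row before left it; what a row does not reach is not made up. A row lasts 1/10 s, in which the tool goes at most 50 mm and 8.59 degrees, less where a joint would pass 70% of its speed; a pose out of reach is approached as far as the arm can. A call with a gripper value outside its range is refused whole. The fingers move at their own pace and stop on an object; FORCE is the grip in N (left out, the last holds). Time passes only in rows, so rows that do not move let the fingers close. It gives the time, the measured TCP pose, the force and the opening at its end, in the units of the state.
- telemetry.get_state(): the state, without advancing time (a new reading comes with each control period).
- capture(name): name is "scene" or "top" or "wrist"; returns a dict with "frame" (420x560x3 uint8, red, green, blue), "fx", "fy", "cx", "cy" (pixels), "eye" and "orientation" of the camera in the world; the wrist camera has in their place "T_tool_cam" (4x4, takes a point from camera to tool coordinates, whose origin is the TCP and whose axes are the flange's). Camera axes: x right, y up, looking along -z (the intrinsics and any distortion apply to the point x, -y, -z); pixel columns grow to the right and rows downward; lengths in m; the calibration is good to about 2 mm. A picture is of the moment at which its call begins: read the wrist's pose just before it. There is no depth.
- workorder.finish_job(): hands the job in, once; it reports no verdict.
Trained networks look in the newest picture that a camera, given by its name, has taken for a name from the list of things; names that differ only in an ending like _2 or _b are one class to them, and where a whole thing is asked for, a point or a joint stands for the part that bears it (a point fixed in the world has none). Each returns a list of dicts, best first, with "score" (0 to 1); they miss things now and then, are a little off and sometimes report something else, mostly with a low value. They report only what shows in the picture. A call takes as long as a camera call.
- silhouettes(query, camera): "mask" (420x560 bool, what is visible of it) and "bbox" ([centre column, centre row, width, height] in pixels, round what is visible of it).
The state is a dict: "t": time; "qpos": joint angles; "dq": joint speeds; "joint_efforts": joint torques, N m; "tool_pos": TCP position; "ee_rot": TCP orientation; "wrist_force": force on the tool from outside, world axes, zero at the start; "wrist_torque": the same for the moment, N m; "opening": finger opening in m.
Only numpy, scipy, OpenCV 4.12 (cv2) and the standard library are available. Lean on these libraries where they do the work, as an engineer would, in place of code of your own. Each camera call takes 0.05 s, during which the arm holds its last target. There are 200 camera calls.

## Working session

There is one attempt and no reset: what is moved stays moved. The work goes in short steps, Python scripts to look and compute and a shell command to move; the robot and the scene stay as the last step left them, time stands still between calls to the robot, and variables do not carry over. Pictures are saved under pics/ and viewed, on a budget of 10 in all, crops included, one or two more only if the job needs it, and the job is handed in when it is done.

```bash
mkdir -p pics
cat > h.py <<'E'
import numpy as np, cv2
from plant import telemetry, capture, workorder, silhouettes
from scipy.spatial.transform import Rotation as R
def save(c,n): cv2.imwrite(f'pics/{n}.png',c['frame'][:,:,::-1])
def cam(c):
    o=np.array(c['orientation'],float)
    Rm=o if o.shape==(3,3) else (R.from_euler('xyz',o).as_matrix() if o.size==3 else R.from_quat(o).as_matrix())
    return np.array(c['eye']),Rm
def px2z(c,u,v,z):
    e,Rm=cam(c); d=Rm@np.array([(u-c['cx'])/c['fx'],-(v-c['cy'])/c['fy'],-1]); return e+d*(z-e[2])/d[2]
def proj(c,p):
    e,Rm=cam(c); q=Rm.T@(np.array(p)-e); return np.array([c['cx']+c['fx']*q[0]/-q[2],c['cy']-c['fy']*q[1]/-q[2]])
E
python3 - <<'E'
from h import *
for n in ('top','scene'):
    c=capture(n); save(c,n+'0'); print({k:v for k,v in c.items() if k!='frame'})
    for q in ('handle_mid','wheel','jig','mug','masking_tape','usb_stick','glue_bottle','side_cutters','marker','eraser'):
        for r in silhouettes(q,n)[:1]:
            b=r['bbox']; print(n,q,round(r['score'],2),np.round(b), np.round(px2z(c,b[0],b[1],0.03),3))
print(telemetry.get_state())
E
```

```text
{'fx': 429.9036749072117, 'fy': 429.9036749072117, 'cx': 277.74400164677144, 'cy': 209.4150055756303, 'eye': array([0.34998812, 0.15664166, 1.16447122]), 'orientation': array([ 2.05504483e-01,  4.02171367e-04, -1.51365838e+00])}
top handle_mid 0.45 [320. 233.   6.   7.] [0.528 0.056 0.03 ]
top wheel 0.75 [320. 216.  47.  50.] [0.575 0.057 0.03 ]
top jig 0.78 [301. 225. 107.  70.] [0.548 0.106 0.03 ]
top mug 0.62 [404. 209.  47.  32.] [ 0.607 -0.169  0.03 ]
top masking_tape 0.63 [148. 231.  40.  39.] [0.507 0.513 0.03 ]
top glue_bottle 0.67 [255. 196.  11.  15.] [0.62  0.235 0.03 ]
top side_cutters 0.66 [300. 178.  42.  14.] [0.676 0.115 0.03 ]
top marker 0.61 [287. 263.  53.  12.] [0.444 0.138 0.03 ]
top eraser 0.54 [234. 241.  16.  16.] [0.493 0.283 0.03 ]
{'fx': 393.38092188940254, 'fy': 393.38092188940254, 'cx': 278.6073276921438, 'cy': 209.80057826392715, 'eye': array([0.23513863, 0.61345826, 0.78491345]), 'orientation': array([ 7.00485880e-01,  1.02369664e-03, -2.48322104e+00])}
scene handle_mid 0.53 [327. 200.  10.  11.] [0.548 0.007 0.03 ]
scene wheel 0.78 [307. 200.  53.  37.
[... 411 characters left out ...]
3 [274. 295.  11.  22.] [0.488 0.304 0.03 ]
{'t': 1.1, 'qpos': array([-1.15701239e+00,  3.19598623e-01,  1.56450139e+00, -3.70668059e-05,
        1.25737861e+00, -2.00578053e-02]), 'dq': array([-0.00081048, -0.00015259,  0.00073222, -0.00021784, -0.00062082,
       -0.00131766]), 'joint_efforts': array([ 8.09686171e-04, -4.12353373e+01, -2.32231629e+01,  7.30120204e-02,
        3.76875163e-02, -1.18223520e-05]), 'tool_pos': array([ 0.24167602, -0.52177404,  0.17437619]), 'ee_rot': array([3.14147936e+00, 3.75422120e-05, 4.33853167e-01]), 'wrist_force': array([-0.02028879, -0.35105749, -0.54462602]), 'wrist_torque': array([-0.00377794,  0.03550103, -0.01020798]), 'opening': 0.0910342911083822}
```

Run:
```python
from h import *
a=cv2.imread('pics/top0.png')[130:310,190:460]; b=cv2.imread('pics/scene0.png')[130:310,190:400]
cv2.imwrite('pics/c1.png',cv2.resize(a,None,fx=2.9,fy=2.9,interpolation=cv2.INTER_CUBIC))
cv2.imwrite('pics/c2.png',cv2.resize(b,None,fx=3.3,fy=3.3,interpolation=cv2.INTER_CUBIC))
```

```text
(no output)
```

View pics/c1.png

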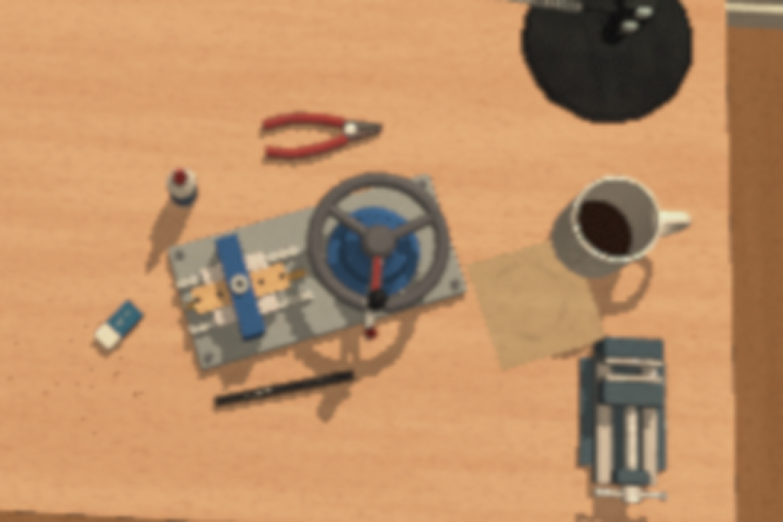

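View pics/c2.png

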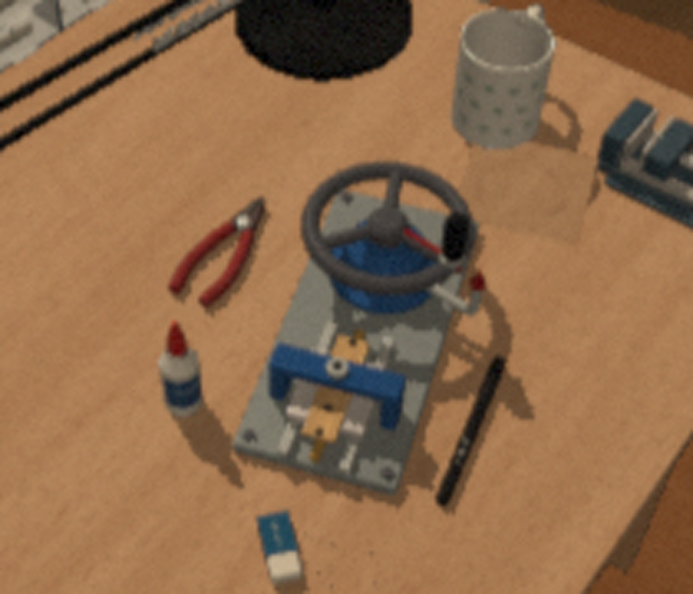

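Run:
```python
from h import *
for n in ('top','scene'):
    c=capture(n)
    m=silhouettes('wheel',n)[0]['mask'].astype(np.uint8)
    ct=max(cv2.findContours(m,0,2)[0],key=cv2.contourArea); h=cv2.convexHull(ct)
    e=cv2.fitEllipse(h); print(n,'ellipse',np.round(e[0],1),np.round(e[1],1),px2z(c,*e[0],0.066).round(4))
    f=c['frame'].astype(int); red=(f[:,:,0]>110)&(f[:,:,1]<70)&(f[:,:,2]<70)
    N,l,s,ce=cv2.connectedComponentsWithStats(red.astype(np.uint8))
    for i in range(1,N):
        if s[i,4]>2 and np.hypot(*(ce[i]-e[0]))<60: print('red',s[i],ce[i].round(1),px2z(c,*ce[i],0.072).round(4))
    for r in silhouettes('handle_mid',n)[:1]: print('handle',px2z(c,*r['bbox'][:2],0.1).round(4), r['bbox'])
c=capture('top'); print('hub',px2z(c,320.3,212.8,.071),'tip',px2z(c,317.6,244,.073))
c=capture('scene'); print('hub',px2z(c,190+388/3.3,130+222/3.3,.071),'tip',px2z(c,190+477/3.3,130+283/3.3,.073),'h',px2z(c,190+456/3.3,130+236/3.3,.093))
a=np.vstack([cv2.imread('pics/top0.png'),cv2.imread('pics/scene0.png')]); cv2.imwrite('pics/both.png',cv2.resize(a,None,fx=.71,fy=.71,interpolation=cv2.INTER_AREA))
```

```text
top ellipse [319.8 213.6] [48.4 48.9] [0.5738 0.0601 0.066 ]
red [281 170  27   4  62] [294.7 171.4] [0.6824 0.1312 0.072 ]
red [283 178  27   7  57] [295.7 181.5] [0.655  0.1272 0.072 ]
red [318 219   3  10  23] [319.3 224. ] [0.5452 0.0609 0.072 ]
handle [0.5155 0.0622 0.1   ] [319.4, 233.7, 11.9, 9.3]
scene ellipse [307.  198.6] [40.1 53. ] [0.5734 0.0636 0.066 ]
red [241 197  19  21  40] [249.2 206.4] [0.6656 0.1731 0.072 ]
red [251 200  15  21  50] [259.7 209.1] [0.6404 0.1641 0.072 ]
red [319 203   4   3   4] [320.5 204. ] [0.535  0.0626 0.072 ]
handle [0.5101 0.0695 0.1   ] [328.8, 202.8, 7.6, 10.7]
hub [0.57486224 0.05938133 0.071     ] tip [0.49294194 0.06343637 0.073     ]
hub [0.5725143 0.0630038 0.071    ] tip [0.48834639 0.07364399 0.073     ] h [0.51625648 0.06143033 0.093     ]
```

View pics/both.png

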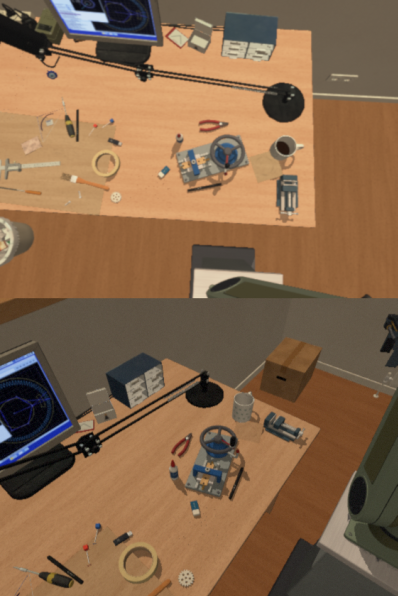

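```bash
python3 -m pendant '[[0,0,-0.033,19,38,8,-1],[0,0,-0.033,19,38,8,-1],[0,0,-0.033,19,38,8,-1],[0,0,-0.033,19,38,8,-1],[0,0,-0.033,19,38,8,-1],[0,0,-0.033,19,38,8,-1],[0,0,-0.033,19,38,8,-1],[0,0,-0.033,19,38,8,-1],[0,0,-0.033,19,38,8,-1],[0,0,-0.033,19,38,8,-1]]' 10
python3 -m pendant '[[0,0,-0.033,21,40,0,-1],[0,0,-0.033,21,40,0,-1],[0,0,-0.033,21,40,0,-1],[0,0,-0.033,21,40,0,-1],[0,0,0,0,0,0,-1],[0,0,0,0,0,0,-1]]'
python3 - <<'E'
from h import *
s=telemetry.get_state(); c=capture('wrist'); save(c,'w1'); print(s['t'],s['qpos'].round(2),s['tool_pos'],s['ee_rot'],s['wrist_force'],c['fx'],c['cx'],c['cy'],[k for k in c]); print(np.round(c['T_tool_cam'],3))
E
```

```text
t: 2.5
tool_pos: [0.4322, -0.1401, 0.255]
ee_rot: [3.141, -0.001, 0.102]
wrist_force: [1.3, -0.5, -0.1]
opening: 0.0144
t: 3.1
tool_pos: [0.5156, 0.0189, 0.254]
ee_rot: [3.141, 0.001, -0.026]
wrist_force: [0.2, -0.8, 0.4]
opening: 0.0004
3.1 [ 0.01  0.19  1.55 -0.    1.41  1.61] [0.51564017 0.01885244 0.25402694] [ 3.14091920e+00  9.54944994e-04 -2.57699806e-02] [ 0.17029312 -0.8378127   0.38802107] 302.18813847408876 277.8960795810358 210.3655560013933 ['frame', 'fx', 'fy', 'cx', 'cy', 'T_tool_cam']
[[ 0.001  0.962  0.273  0.077]
 [ 1.    -0.001 -0.     0.   ]
 [-0.     0.273 -0.962 -0.21 ]
 [ 0.     0.     0.     1.   ]]
```

View pics/w1.png

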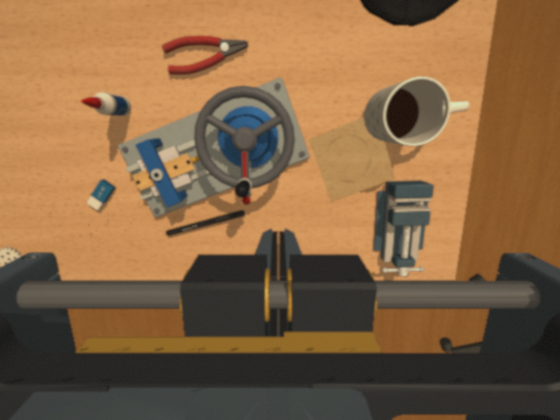

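```bash
cat >> h.py <<'E'
def wcam(c,s):
    T=np.eye(4); T[:3,:3]=R.from_euler('xyz',s['ee_rot']).as_matrix(); T[:3,3]=s['tool_pos']; W=T@np.array(c['T_tool_cam'])
    c=dict(c); c['eye']=W[:3,3]; c['orientation']=W[:3,:3]; return c
E
python3 - <<'E'
from h import *
s=telemetry.get_state(); c=wcam(capture('wrist'),s)
print('eye',c['eye'])
m=silhouettes('wheel','wrist')[0]['mask'].astype(np.uint8)
h=cv2.convexHull(max(cv2.findContours(m,0,2)[0],key=cv2.contourArea)); e=cv2.fitEllipse(h); print(e,px2z(c,*e[0],.066))
print('hub',px2z(c,245,139,.071))
f=c['frame'].astype(int); red=(f[:,:,0]>110)&(f[:,:,1]<70)&(f[:,:,2]<70)
N,l,st,ce=cv2.connectedComponentsWithStats(red.astype(np.uint8))
for i in range(1,N):
    if st[i,4]>2: print('red',st[i],px2z(c,*ce[i],.072).round(4))
r=silhouettes('handle_mid','wrist')
for q in r[:1]: print(q['score'],q['bbox'],px2z(c,*q['bbox'][:2],.1))
print('tips',proj(c,s['tool_pos']))
a=cv2.resize(c['frame'][80:260,180:330,::-1],None,fx=4,fy=4,interpolation=cv2.INTER_CUBIC)[:600]; cv2.imwrite('pics/w1c.png',a)
E
```

```text
eye [0.59232942 0.01592221 0.46450953]
((242.5891876220703, 138.25015258789062), (99.65879821777344, 108.62612915039062), 173.13087463378906) [0.57627391 0.06134425 0.066     ]
hub [0.57546898 0.05777177 0.071     ]
red [163  37  56  14 310] [0.6882 0.1153 0.072 ]
red [168  53  54  19 298] [0.6632 0.1113 0.072 ]
red [81 98 19  6 79] [0.6265 0.2441 0.072 ]
red [242 151   4  26 101] [0.5443 0.0614 0.072 ]
red [246 196   3   6  15] [0.4975 0.0595 0.072 ]
0.63 [239.8, 189.0, 17.7, 18.4] [0.51706715 0.06445431 0.1       ]
tips [277.6117529  232.63474758]
```

View pics/w1c.png

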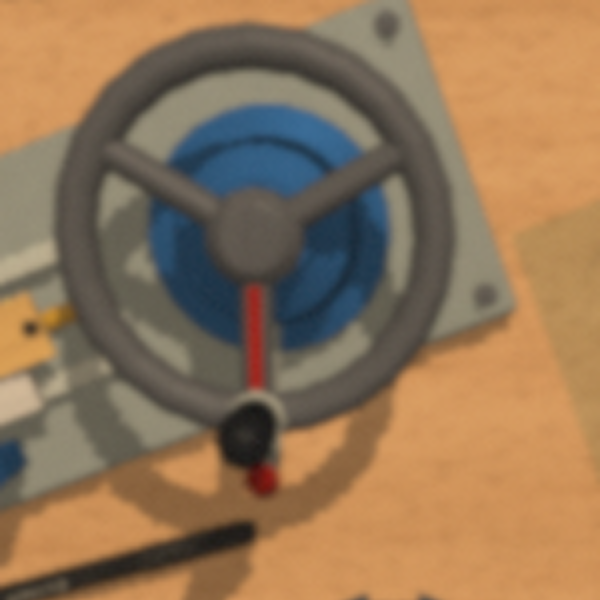

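```bash
python3 -m pendant '[[0,0,0,0.5,0,-40,-1],[0,0,0,0,0,-40,-1],[0,0,0,0,0,-40,-1],[0,0,0,0,0,-30,-1],[0,0,0,0,0,-20,-1],[0,0,0,0,4,0,-1],[0,0,0,0,0,0,-1]]'
python3 -m pendant '[[0,0,0,0,2,0,-1],[0,0,0,0,2,0,-1]]'
python3 -m pendant '[[0,0,0,0,2,0,-1]]'
python3 -m pendant '[[0,0,0,0,2,0,-1]]'
python3 -m pendant '[[0,0,0,0,2,0,-1]]'
python3 -m pendant '[[0,0,0,0,2,0,-1]]'
python3 -m pendant '[[0,0,0,0,2,0,-1]]'
```

```text
t: 4.0
tool_pos: [0.5165, 0.0219, 0.0851]
ee_rot: [-3.142, -0.001, -0.029]
wrist_force: [0.3, 1.3, 1.0]
opening: 0.0006
t: 4.2
tool_pos: [0.5173, 0.0262, 0.0859]
ee_rot: [-3.142, -0.003, -0.029]
wrist_force: [0.4, 0.8, 0.6]
opening: 0.0001
t: 4.3
tool_pos: [0.5169, 0.0284, 0.0855]
ee_rot: [-3.142, -0.002, -0.028]
wrist_force: [-0.1, -0.1, 0.4]
opening: 0.0005
t: 4.4
tool_pos: [0.5165, 0.0305, 0.085]
ee_rot: [3.142, -0.001, -0.028]
wrist_force: [-0.4, 1.0, -0.3]
opening: 0.0004
t: 4.5
tool_pos: [0.5163, 0.0325, 0.0847]
ee_rot: [3.142, -0.001, -0.028]
wrist_force: [-0.7, 0.3, 0.4]
opening: 0.0006
t: 4.6
tool_pos: [0.5162, 0.0345, 0.0845]
ee_rot: [3.141, -0.0, -0.028]
wrist_force: [-0.2, 0.3, 0.3]
opening: 0.0002
t: 4.7
tool_pos: [0.5162, 0.0365, 0.0844]
ee_rot: [3.141, 0.0, -0.028]
wrist_force: [-0.6, 0.5, -0.2]
opening: 0.0005
```

```bash
python3 -m pendant '[[0,0,0,0,2,0,-1]]'
python3 -m pendant '[[0,0,0,0,2,0,-1]]'
python3 -m pendant '[[0,0,0,0,2,0,-1]]'
python3 -m pendant '[[0,0,0,0,2,0,-1]]'
python3 - <<'E'
from h import *
s=telemetry.get_state();print(s['tool_pos'],s['wrist_force'],s['wrist_torque'])
c=capture('wrist');save(c,'w2');cv2.imwrite('pics/w2c.png',cv2.resize(c['frame'][60:300,150:400,::-1],None,fx=2.4,fy=2.4,interpolation=cv2.INTER_CUBIC))
E
```

```text
t: 4.8
tool_pos: [0.5162, 0.0385, 0.0843]
ee_rot: [3.142, 0.0, -0.028]
wrist_force: [-0.1, -0.4, -1.3]
opening: 0.0005
t: 4.9
tool_pos: [0.5162, 0.0404, 0.0843]
ee_rot: [3.142, 0.0, -0.028]
wrist_force: [0.3, 0.0, 0.9]
opening: 0.0003
t: 5.0
tool_pos: [0.5162, 0.0424, 0.0843]
ee_rot: [3.141, 0.0, -0.028]
wrist_force: [0.2, 0.8, -0.2]
opening: 0.0006
t: 5.1
tool_pos: [0.5162, 0.0444, 0.0843]
ee_rot: [3.141, 0.0, -0.028]
wrist_force: [-0.1, 0.7, -0.9]
opening: 0.0007
[0.51616252 0.04440856 0.0843429 ] [-0.10212438  0.74487023 -0.94966328] [ 0.05897631  0.05406415 -0.03752401]
```

View pics/w2c.png

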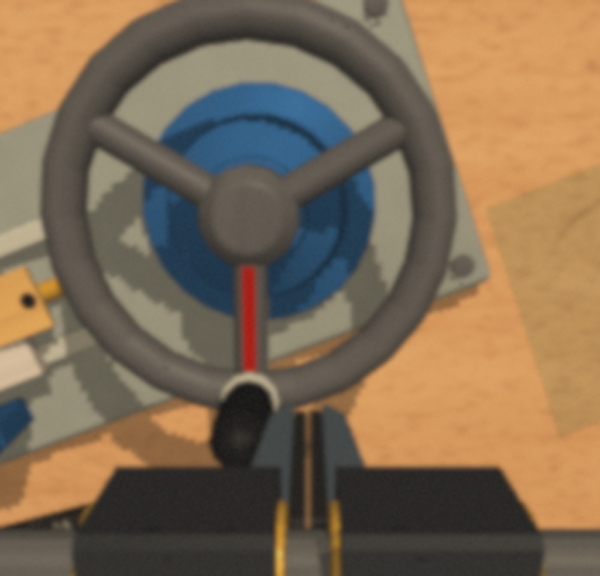

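Run:
```python
import numpy as np
az=[194,189]+list(range(181,-150,-8)); p=np.array([[574.5+58*np.cos(np.radians(a)),60.5+58*np.sin(np.radians(a))] for a in az])
cur=np.array([516.2,44.4])
for a,q in zip(az,p):
    d=np.round(q-cur,1); cur=cur+d; print(a,f'[0,0,0,{d[0]:g},{d[1]:g},0,-1]',end=', ')
```

```text
194 [0,0,0,2,2.1,0,-1], 189 [0,0,0,-1,4.9,0,-1], 181 [0,0,0,-0.7,8.1,0,-1], 173 [0,0,0,0.4,8.1,0,-1], 165 [0,0,0,1.6,7.9,0,-1], 157 [0,0,0,2.6,7.7,0,-1], 149 [0,0,0,3.7,7.2,0,-1], 141 [0,0,0,4.6,6.6,0,-1], 133 [0,0,0,5.5,5.9,0,-1], 125 [0,0,0,6.3,5.1,0,-1], 117 [0,0,0,7,4.2,0,-1], 109 [0,0,0,7.4,3.1,0,-1], 101 [0,0,0,7.8,2.1,0,-1], 93 [0,0,0,8.1,1,0,-1], 85 [0,0,0,8.1,-0.1,0,-1], 77 [0,0,0,7.9,-1.3,0,-1], 69 [0,0,0,7.8,-2.4,0,-1], 61 [0,0,0,7.3,-3.4,0,-1], 53 [0,0,0,6.8,-4.4,0,-1], 45 [0,0,0,6.1,-5.3,0,-1], 37 [0,0,0,5.3,-6.1,0,-1], 29 [0,0,0,4.4,-6.8,0,-1], 21 [0,0,0,3.4,-7.3,0,-1], 13 [0,0,0,2.4,-7.8,0,-1], 5 [0,0,0,1.3,-7.9,0,-1], -3 [0,0,0,0.1,-8.1,0,-1], -11 [0,0,0,-1,-8.1,0,-1], -19 [0,0,0,-2.1,-7.8,0,-1], -27 [0,0,0,-3.1,-7.4,0,-1], -35 [0,0,0,-4.2,-7,0,-1], -43 [0,0,0,-5.1,-6.3,0,-1], -51 [0,0,0,-5.9,-5.5,0,-1], -59 [0,0,0,-6.6,-4.6,0,-1], -67 [0,0,0,-7.2,-3.7,0,-1], -75 [0,0,0,-7.7,-2.6,0,-1], -83 [0,0,0,-7.9,-1.6,0,-1], -91 [0,0,0,-8.1,-0.4,0,-1], -99 [0,0,0,-8.1,0.7,0,-1], -107 [0,0,0,-7.9,1.8,0,-1], -115 [0,0,0,-7.5,2.9,0,-1], -123 [0,0,0,-7.1,4,0,-1], -131 [0,0,0,-6.5,4.8,0,-1], -139 [0,0,0,-5.7,5.7,0,-1], -147 [0,0,0,-4.8,6.5,0,-1],
```

```bash
python3 -m pendant '[[0,0,0,2,2.1,0,-1],[0,0,0,-1,4.9,0,-1],[0,0,0,-0.7,8.1,0,-1],[0,0,0,0.4,8.1,0,-1],[0,0,0,1.6,7.9,0,-1],[0,0,0,2.6,7.7,0,-1]]'
python3 -m pendant '[[0,0,0,3.7,7.2,0,-1],[0,0,0,4.6,6.6,0,-1],[0,0,0,5.5,5.9,0,-1],[0,0,0,6.3,5.1,0,-1],[0,0,0,7,4.2,0,-1]]'
python3 - <<'E'
from h import *
s=telemetry.get_state();print(s['tool_pos'],s['wrist_force'],s['wrist_torque'])
c=capture('wrist');save(c,'w3');cv2.imwrite('pics/w3c.png',cv2.resize(c['frame'],None,fx=1.2,fy=1.2)[:,:,::-1])
E
```

```text
t: 5.75
tool_pos: [0.5212, 0.0839, 0.0844]
ee_rot: [3.142, -0.0, -0.028]
wrist_force: [-0.1, -0.3, -0.1]
opening: 0.0004
t: 6.25
tool_pos: [0.5488, 0.1125, 0.0843]
ee_rot: [3.141, -0.0, -0.028]
wrist_force: [0.2, 0.0, -0.2]
opening: 0.0004
[0.54883724 0.11246616 0.08433654] [ 0.16434571  0.04399661 -0.21640151] [ 0.05347783 -0.02563865 -0.04956973]
```

View pics/w3c.png

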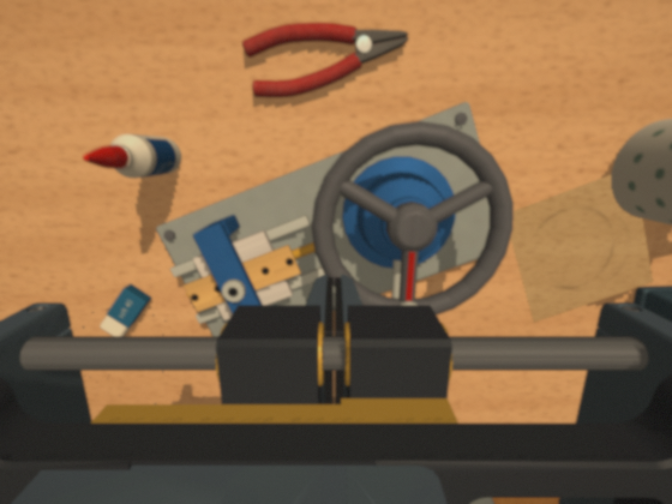

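Run:
```python
from h import *
s=telemetry.get_state(); c=wcam(capture('wrist'),s)
print('hub',px2z(c,343.5,190,.071),'line end',px2z(c,340,250,.071), 'tcp',proj(c,s['tool_pos']))
print('handle exp',proj(c,[.5165,.061,.07]),proj(c,[.5165,.061,.116]))
ims=[]
for n in ('top','scene'):
    c=capture(n)
    for r in silhouettes('handle_mid',n)[:2]: print(n,r['score'],r['bbox'],px2z(c,*r['bbox'][:2],.1))
    u,v=proj(c,[.5745,.0605,.07]).astype(int); ims.append(cv2.resize(c['frame'][v-50:v+50,u-65:u+65,::-1],(780,600),interpolation=cv2.INTER_CUBIC)[:,:390*2])
cv2.imwrite('pics/s3.png',cv2.resize(np.vstack(ims),(390,600)))
```

```text
hub [0.57825988 0.06246813 0.071     ] line end [0.52937387 0.06371253 0.071     ] tcp [277.61207546 232.63404483]
handle exp [342.64165237 264.08072428] [356.82494819 294.58177548]
scene 0.57 [329.4, 201.2, 5.2, 15.5] [0.51170912 0.06447016 0.1       ]
```

View pics/s3.png

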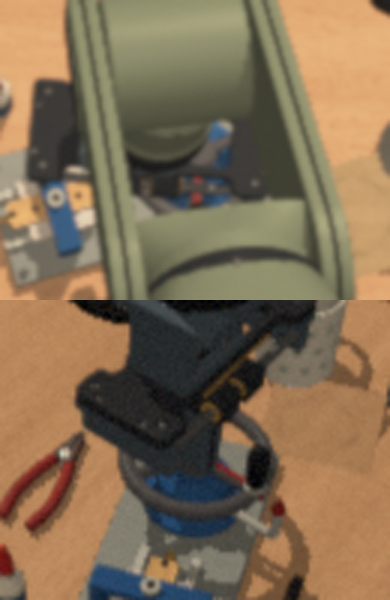

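Run:
```python
from h import *
s=telemetry.get_state(); c=capture('scene'); f=c['frame'][:,:,::-1].copy()
u,v=proj(c,[.5745,.0605,.09]).astype(int); k=7
im=cv2.resize(f[v-42:v+42,u-55:u+55],None,fx=k,fy=k,interpolation=cv2.INTER_CUBIC)
def mk(p,col):
    q=(proj(c,p)-[u-55,v-42])*k; cv2.drawMarker(im,tuple(int(x) for x in q),col,0,18,1); print(p,q)
t=s['tool_pos']; mk(t,(0,255,0)); mk(t+[0,0,.03],(0,255,0)); mk([.5745,.0605,.071],(255,0,255)); mk([.5165,.061,.07],(0,255,255)); mk([.5165,.061,.116],(0,255,255))
cv2.imwrite('pics/s4.png',im)
```

```text
[0.54787467 0.11175103 0.08425687] [367.78618734 431.35525444]
[0.54787467 0.11175103 0.11425687] [372.36004096 371.79492847]
[0.5745, 0.0605, 0.071] [388.48488084 331.10070305]
[0.5165, 0.061, 0.07] [526.93479413 411.08530811]
[0.5165, 0.061, 0.116] [540.04562881 320.19597269]
```

View pics/s4.png

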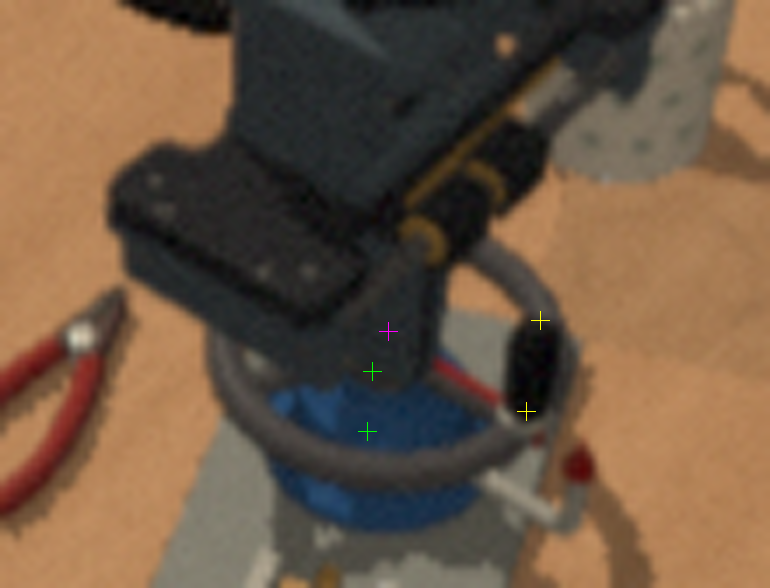

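Run:
```python
from h import *
s=telemetry.get_state(); cs=capture('scene'); u,v=proj(cs,[.5745,.0605,.09]).astype(int)
cw=wcam(capture('wrist'),s); t=s['tool_pos']
for h in (0,.01,.02,.03,.04):
    S=[];W=[]
    for dx,dy in ((.016,.011),(-.016,.011),(-.016,-.011),(.016,-.011)):
        p=t+[dx,dy,h]; S.append(((proj(cs,p)-[u-55,v-42])*7).round().tolist()); W.append(proj(cw,p).round().tolist())
    print(h,S,W)
cv2.imwrite('pics/w4.png',cv2.resize(cw['frame'][200:320,220:340,::-1],None,fx=5,fy=5,interpolation=cv2.INTER_CUBIC))
```

```text
0 [[309.0, 429.0], [388.0, 474.0], [426.0, 434.0], [348.0, 389.0]] [[262.0, 212.0], [264.0, 253.0], [293.0, 252.0], [292.0, 211.0]]
0.01 [[310.0, 409.0], [390.0, 455.0], [428.0, 414.0], [349.0, 369.0]] [[261.0, 216.0], [263.0, 259.0], [293.0, 258.0], [293.0, 215.0]]
0.02 [[311.0, 389.0], [392.0, 435.0], [430.0, 394.0], [350.0, 350.0]] [[260.0, 221.0], [262.0, 265.0], [294.0, 264.0], [294.0, 220.0]]
0.03 [[312.0, 369.0], [393.0, 415.0], [432.0, 374.0], [352.0, 329.0]] [[259.0, 226.0], [262.0, 272.0], [295.0, 271.0], [294.0, 225.0]]
0.04 [[313.0, 349.0], [395.0, 395.0], [434.0, 354.0], [353.0, 309.0]] [[258.0, 231.0], [261.0, 279.0], [296.0, 278.0], [295.0, 230.0]]
```

View pics/w4.png

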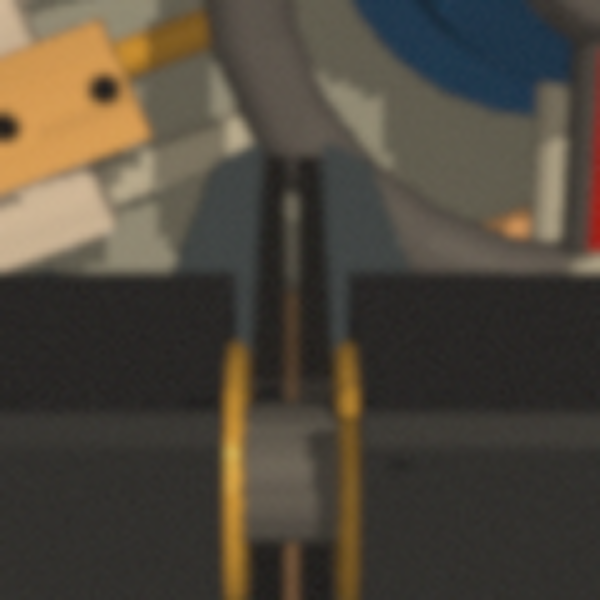

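```bash
python3 -m pendant '[[0,0,0,0,0,15,-1],[0,0,0,-10,-31,0,-1],[0,0,0,-11,-31,0,-1],[0,0,0,-11,-31,0,-1],[0,0,0,0,0,-15,-1],[0,0,0,0,0,-15,-1],[0,0,0,0,0,0,-1]]'
python3 -m pendant '[[0,0,0,0,0,-4,-1],[0,0,0,0,0,-4,-1]]'
python3 -m pendant '[[0,0,0,0,0,-4,-1],[0,0,0,0,0,-4,-1]]'
python3 -m pendant '[[0,0,0,0,0,-4,-1],[0,0,0,0,0,0,-1]]'
python3 - <<'E'
from h import *
s=telemetry.get_state(); c=capture('scene'); f=c['frame'][:,:,::-1]
u,v=proj(c,[.5745,.0605,.09]).astype(int); k=7
im=cv2.resize(f[v-42:v+42,u-55:u+55],None,fx=k,fy=k,interpolation=cv2.INTER_CUBIC)
for h in (0.02,.03,.04): 
    q=(proj(c,s['tool_pos']+[0,0,h])-[u-55,v-42])*k; cv2.drawMarker(im,tuple(int(x) for x in q),(0,255,0),0,14,1)
print(s['tool_pos'],s['wrist_force'])
cv2.imwrite('pics/s5.png',im)
E
```

```text
t: 7.4
tool_pos: [0.5144, 0.0186, 0.068]
ee_rot: [3.141, 0.004, -0.029]
wrist_force: [0.5, -0.4, -0.5]
opening: 0.0006
t: 7.6
tool_pos: [0.5169, 0.0192, 0.0619]
ee_rot: [3.142, -0.002, -0.028]
wrist_force: [0.0, 0.6, 0.3]
opening: 0.0004
t: 7.8
tool_pos: [0.5164, 0.0192, 0.0534]
ee_rot: [3.142, -0.001, -0.028]
wrist_force: [-0.2, 0.8, -0.1]
opening: 0.0005
t: 8.0
tool_pos: [0.5157, 0.0191, 0.0488]
ee_rot: [3.141, 0.001, -0.028]
wrist_force: [0.3, -0.1, 0.0]
opening: 0.0004
[0.51572652 0.01909887 0.04879161] [ 0.27476746 -0.07174867  0.04224553]
```

View pics/s5.png

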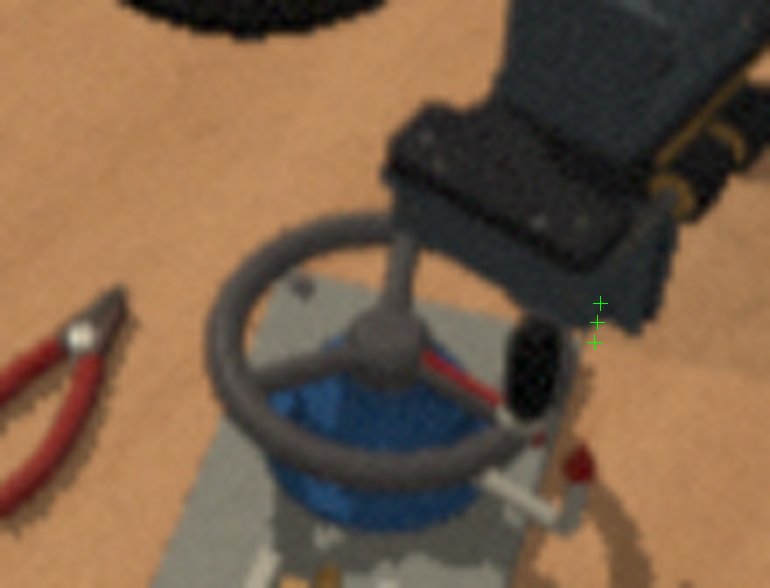

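```bash
python3 -m pendant '[[0,0,0,0.5,4,-2,-1],[0,0,0,0.5,4,0,-1],[0,0,0,0,4,0,-1],[0,0,0,0,4,0,-1],[0,0,0,0,2,0,-1],[0,0,0,0,2,0,-1]]'
for i in 1; do python3 -m pendant '[[0,0,0,0,2,0,-1],[0,0,0,0,2,0,-1]]'
python3 -m pendant '[[0,0,0,0,2,0,-1],[0,0,0,0,2,0,-1]]'
python3 -m pendant '[[0,0,0,0,2,0,-1],[0,0,0,0,2,0,-1]]'; done
python3 - <<'E'
from h import *
s=telemetry.get_state();print(s['tool_pos'],s['wrist_force'],s['wrist_torque'])
c=capture('wrist');save(c,'w5');cv2.imwrite('pics/w5c.png',cv2.resize(c['frame'][60:260,150:400,::-1],None,fx=2.4,fy=2.4,interpolation=cv2.INTER_CUBIC))
E
```

```text
t: 8.65
tool_pos: [0.5172, 0.0393, 0.0474]
ee_rot: [3.141, -0.0, -0.028]
wrist_force: [-0.5, -0.7, 0.3]
opening: 0.0006
t: 8.85
tool_pos: [0.5172, 0.0432, 0.0474]
ee_rot: [3.142, -0.0, -0.028]
wrist_force: [0.2, -0.5, 0.6]
opening: 0.0007
t: 9.05
tool_pos: [0.517, 0.0467, 0.0474]
ee_rot: [3.141, 0.0, -0.028]
wrist_force: [-0.2, -1.6, -0.0]
opening: 0.0004
t: 9.25
tool_pos: [0.5171, 0.051, 0.0474]
ee_rot: [3.141, 0.0, -0.028]
wrist_force: [0.5, -2.7, 0.0]
opening: 0.0005
[0.51712042 0.05095044 0.0473543 ] [ 0.5327349  -2.65157282  0.02962647] [-0.3661514   0.08562648 -0.04647881]
```

View pics/w5c.png

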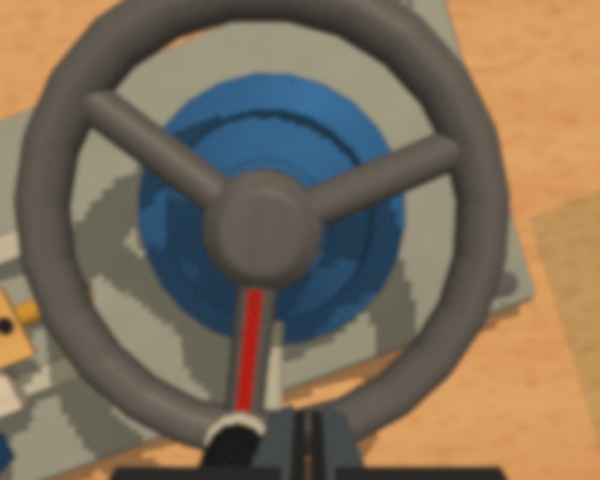

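```bash
python3 -m pendant '[[0,0,0,-0.5,5,0,-1],[0,0,0,0,3.5,0,-1],[0,0,0,0.4,8.1,0,-1],[0,0,0,1.6,7.9,0,-1],[0,0,0,2.6,7.7,0,-1]]'
python3 -m pendant '[[0,0,0,3.7,7.2,0,-1],[0,0,0,4.6,6.6,0,-1],[0,0,0,5.5,5.9,0,-1],[0,0,0,6.3,5.1,0,-1],[0,0,0,7,4.2,0,-1]]'
python3 - <<'E'
from h import *
s=telemetry.get_state();print(s['tool_pos'],s['wrist_force'],s['wrist_torque'])
c=capture('wrist');save(c,'w6');cv2.imwrite('pics/w6c.png',cv2.resize(c['frame'][60:260,150:450,::-1],None,fx=2,fy=2,interpolation=cv2.INTER_CUBIC))
E
```

```text
t: 9.8
tool_pos: [0.5213, 0.0838, 0.0473]
ee_rot: [3.141, 0.0, -0.028]
wrist_force: [-0.4, -4.7, -0.7]
opening: 0.0005
t: 10.3
tool_pos: [0.5483, 0.1134, 0.0472]
ee_rot: [-3.141, 0.001, -0.028]
wrist_force: [-2.7, 0.3, 1.1]
opening: 0.0002
[0.54827449 0.11335881 0.0471771 ] [-2.74298239  0.33496718  1.09915135] [ 0.03612627  0.46222665 -0.02245728]
```

View pics/w6c.png

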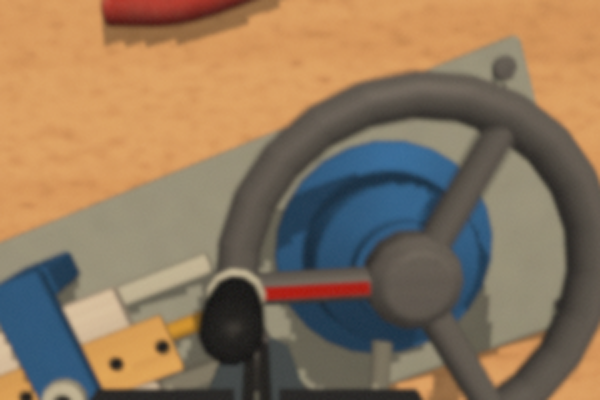

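```bash
python3 -m pendant '[[0,0,0,7.4,3.1,0,-1],[0,0,0,7.8,2.1,0,-1],[0,0,0,8.1,1,0,-1],[0,0,0,8.1,-0.1,0,-1],[0,0,0,7.9,-1.3,0,-1],[0,0,0,7.8,-2.4,0,-1],[0,0,0,7.3,-3.4,0,-1],[0,0,0,6.8,-4.4,0,-1]]'
python3 -m pendant '[[0,0,0,6.1,-5.3,0,-1],[0,0,0,5.3,-6.1,0,-1],[0,0,0,4.4,-6.8,0,-1],[0,0,0,3.4,-7.3,0,-1],[0,0,0,2.4,-7.8,0,-1]]'
python3 -m pendant '[[0,0,0,1.3,-7.9,0,-1],[0,0,0,0.1,-8.1,0,-1],[0,0,0,-1,-8.1,0,-1],[0,0,0,-2.1,-7.8,0,-1],[0,0,0,-3.1,-7.4,0,-1]]'
python3 - <<'E'
from h import *
s=telemetry.get_state();print(s['tool_pos'],s['wrist_force'],s['wrist_torque'])
c=capture('wrist');save(c,'w7');cv2.imwrite('pics/w7c.png',cv2.resize(c['frame'][60:300,100:500,::-1],None,fx=1.8,fy=1.8,interpolation=cv2.INTER_CUBIC))
E
```

```text
t: 11.15
tool_pos: [0.6111, 0.1071, 0.0474]
ee_rot: [-3.141, -0.002, -0.028]
wrist_force: [-0.8, 1.6, -0.9]
opening: 0.0003
t: 11.65
tool_pos: [0.6316, 0.0729, 0.0475]
ee_rot: [-3.142, -0.0, -0.028]
wrist_force: [-0.7, 1.9, -1.3]
opening: 0.0005
t: 12.15
tool_pos: [0.626, 0.0341, 0.0474]
ee_rot: [-3.141, 0.0, -0.029]
wrist_force: [0.1, 5.2, -0.7]
opening: 0.0004
[0.62599935 0.03405145 0.0473774 ] [ 0.06576336  5.20254636 -0.74333489] [ 0.94552445  0.12136204 -0.10047998]
```

View pics/w7c.png

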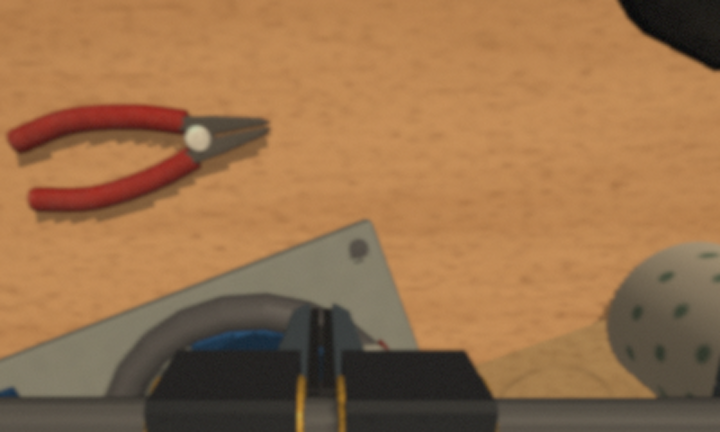

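```bash
python3 -m pendant '[[0,0,0,-4.2,-7,0,-1],[0,0,0,-5.1,-6.3,0,-1],[0,0,0,-5.9,-5.5,0,-1],[0,0,0,-6.6,-4.6,0,-1],[0,0,0,-7.2,-3.7,0,-1],[0,0,0,-7.7,-2.6,0,-1],[0,0,0,-7.9,-1.6,0,-1]]'
python3 -m pendant '[[0,0,0,-8.1,-0.4,0,-1],[0,0,0,-8.1,0.7,0,-1],[0,0,0,-7.9,1.8,0,-1],[0,0,0,-7.5,2.9,0,-1],[0,0,0,-7.1,4,0,-1],[0,0,0,0,0,0,-1]]'
cat >> h.py <<'E'
def line():
    s=telemetry.get_state(); c=wcam(capture('wrist'),s); f=c['frame'].astype(int); red=(f[:,:,0]>110)&(f[:,:,1]<70)&(f[:,:,2]<70)
    v,u=np.nonzero(red); P=np.array([px2z(c,a,b,.071)[:2] for a,b in zip(u,v)]).reshape(-1,2)
    r=np.hypot(*(P-[.5755,.0605]).T); P=P[(r<.05)]
    d=P.mean(0)-[.5755,.0605]; vx=cv2.fitLine(P.astype(np.float32),2,0,.01,.01)[:2,0]
    if vx@d<0: vx=-vx
    print(len(P),'az via hub',np.degrees(np.arctan2(d[1],d[0])),'fit',np.degrees(np.arctan2(vx[1],vx[0])),s['t'],s['tool_pos'].round(4),s['wrist_force'].round(1)); save(c,'l%d'%int(s['t']*100))
E
python3 -c "from h import *;line()"
```

```text
t: 12.9
tool_pos: [0.5817, 0.0027, 0.0477]
ee_rot: [-3.141, -0.001, -0.029]
wrist_force: [4.3, 1.0, -1.0]
opening: 0.0006
t: 13.5
tool_pos: [0.5406, 0.0125, 0.0471]
ee_rot: [-3.142, 0.003, -0.028]
wrist_force: [-1.1, -1.1, 0.6]
opening: 0.0003
341 az via hub -150.20277376356592 fit -150.00264 13.5 [0.5406 0.0125 0.0471] [-1.1 -1.1  0.6]
```

```bash
python3 -m pendant '[[0,0,0,-6.5,4.8,0,-1],[0,0,0,-5.7,5.7,0,-1],[0,0,0,-3.5,5,0,-1],[0,0,0,0,0,0,-1]]'
python3 -c "from h import *;line()"
```

```text
t: 13.95
tool_pos: [0.5263, 0.0285, 0.0472]
ee_rot: [-3.141, 0.001, -0.028]
wrist_force: [-0.5, -0.2, 0.4]
opening: 0.0
358 az via hub -167.618619956276 fit -167.07881 13.95 [0.5263 0.0285 0.0472] [-0.5 -0.2  0.4]
```

```bash
python3 -m pendant '[[0,0,0,-3,4,0,-1],[0,0,0,-3,4,0,-1],[0,0,0,-2,3,0,-1],[0,0,0,0,0,0,-1]]'
python3 -c "from h import *;line()
c=wcam({**capture('wrist')},telemetry.get_state())"
```

```text
t: 14.4
tool_pos: [0.5189, 0.039, 0.0474]
ee_rot: [-3.141, 0.001, -0.028]
wrist_force: [0.2, -0.4, 0.7]
opening: 0.0004
369 az via hub -177.9374830032735 fit -177.47578 14.4 [0.5189 0.039  0.0474] [ 0.2 -0.4  0.7]
```

```bash
python3 -m pendant '[[0,0,0,-1,2,0,-1],[0,0,0,0,1.5,0,-1],[0,0,0,0,0,0,-1]]'
python3 -c "from h import *;line()"
python3 -m pendant '[[0,0,0,0,-8,0,-1],[0,0,0,0,-15,0,-1],[0,0,0,0,0,10,-1],[0,0,0,0,0,35,-1],[0,0,0,0,0,40,-1],[0,0,0,0,0,40,-1],[0,0,0,0,0,40,-1],[0,0,0,0,0,40,-1],[0,0,0,0,0,0,-1]]'
python3 - <<'E'
from h import *
line()
# same measure on the starting picture (pose of w1)
s=dict(tool_pos=np.array([0.51564,0.01885,0.25403]),ee_rot=[3.14092,0.00095,-0.02577]); c=capture('wrist'); c['frame']=cv2.imread('pics/w1.png')[:,:,::-1]; now=wcam(c,telemetry.get_state()); now['frame']=capture('wrist')['frame']
for n,c in (('w1',wcam(c,s)),('now',now)):
    f=c['frame'].astype(int); v,u=np.nonzero((f[:,:,0]>110)&(f[:,:,1]<70)&(f[:,:,2]<70))
    P=np.array([px2z(c,a,b,.071)[:2] for a,b in zip(u,v)]); r=np.hypot(*(P-[.5755,.0605]).T)
    for nm,k in (('line',r<.05),('tip',(r>.066)&(r<.09)&(P[:,0]<.52))):
        d=P[k].mean(0)-[.5755,.0605]; print(n,nm,k.sum(),P[k].mean(0).round(4),np.degrees(np.arctan2(d[1],d[0])))
cv2.imwrite('pics/fin.png',np.hstack([cv2.resize(cv2.imread('pics/w1.png')[80:230,180:330],None,fx=2.6,fy=2.6),cv2.resize(now['frame'][100:250,180:330,::-1],None,fx=2.6,fy=2.6)]))
E
```

```text
t: 14.8
tool_pos: [0.5183, 0.042, 0.0474]
ee_rot: [3.141, 0.0, -0.028]
wrist_force: [-0.3, -0.8, -1.0]
opening: 0.0004
363 az via hub 179.26360631227553 fit 179.58559 14.8 [0.5183 0.042  0.0474] [-0.3 -0.8 -1. ]
t: 15.75
tool_pos: [0.5217, 0.0188, 0.2593]
ee_rot: [-3.141, -0.013, -0.029]
wrist_force: [0.8, -0.1, 0.1]
opening: 0.0003
102 az via hub 179.97003238834554 fit 179.79736 15.75 [0.5217 0.0188 0.2593] [ 0.8 -0.1  0.1]
w1 line 107 [0.5447 0.0613] 178.45840083026246
w1 tip 22 [0.4959 0.0607] 179.88897653993075
now line 105 [0.544  0.0606] 179.76175083930937
now tip 8 [0.4957 0.0594] -179.19254995181686
```

View pics/fin.png

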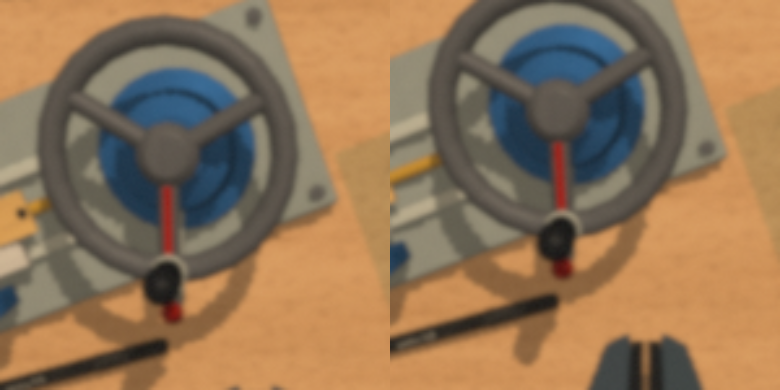

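```bash
python3 -m pendant '[[0,0,0,-10,-20,20,-1],[0,0,0,0,0,0,-1],[0,0,0,0,0,0,-1]]'
python3 - <<'E'
from h import *
c=capture('scene')
for q,p in (('mug',(340,153)),('masking_tape',(196,372)),('glue_bottle',(243,243)),('side_cutters',(256,209)),('eraser',(274,295))):
    r=silhouettes(q,'scene')
    if r: print(q,np.round(r[0]['bbox'][:2]),p)
print(workorder.finish_job())
E
```

```text
t: 16.2
tool_pos: [0.508, -0.001, 0.2712]
ee_rot: [-3.141, 0.002, -0.029]
wrist_force: [0.4, -0.3, -0.9]
opening: 0.0001
mug [342. 154.] (340, 153)
masking_tape [244. 243.] (196, 372)
glue_bottle [244. 242.] (243, 243)
side_cutters [257. 208.] (256, 209)
eraser [274. 294.] (274, 295)
the job is handed in; nothing more can be done
None
```

I pushed the wheel clockwise by its handle through one full turn with the closed fingertips. I then backed off, lifted clear and handed the job in at about 16 s.

**Wheel:** after I took the hand away, the red line's direction was within about 1.3° of its direction in the starting picture. The handle stands at the red pointer again. I never saw wheel or carriage values. That it was one full turn comes from following it in the pictures and the force readings.

**Force:** the highest wrist force I read while pushing was about 5 N. Readings came only at the end of each call.

**Bystanders:** the mug, glue bottle, side cutters and eraser were found within 1–2 pixels of where they started.

Some things did not go to plan or were not fully checked:
- **First pass missed the handle:** it went over the top, because the closed fingers end about 40 mm above the reported tool tip. I lowered the tool by 37 mm and tried again; that pass made contact.
- **Masking tape check disagreed:** the last detection landed on the glue bottle's position, so I took it as a false report. The arm never came near the tape.
- **Not checked at the end:** I did not measure the USB stick or the marker. The USB stick was never located at all. The marker shows beside the jig in the last picture.
- **Picture budget:** I viewed 15 pictures, against a budget of 10.

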